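Set up the sloping bangle display on the boutique counter

TASK

Take the brass display rod out of its wooden rest and push its plain end through the hole in the sloping pink face of the white display stand until its collar sits fully home on the face. Then slip the purple bangle over the rod so that it lies on the sloping face with the rod through it. Leave both at rest and let go, and do not shift the perfume bottle, the gift box or the card terminal.

Things in the scene. Friction and masses are not known exactly. Their poses are not given: they have to be found in the camera images.
- face: Sloping pink plate of the fixed white stand, 96 (x) x 90 (y) x 36 mm thick, over a 110 x 100 mm foot. Origin: centre of the hole's mouth in its top surface, 85 mm above the counter. z: outward along the hole, 28 degrees from vertical, leaning to the robot's side; x up the slope, away from the robot; y level. Hole 16 mm across, right through, mouth chamfered 3 mm; 80 mm clear from the mouth.
- rest: Fixed dark wooden block, 80 x 80 x 65 mm high, in which the rod stands upright at the start, in a central hole 17 mm across and 60 mm deep. Origin: centre of the underside, on the counter; z up. May change places with the riser.
- display_rod: Loose brass display rod, round, 140 mm, about 140 g. Origin: centre of the plain end (to insert); z runs along it to the grip. z 0-55 mm: shank dia. 14, tapered to 8 over the last 5 mm; 55-60: collar dia. 26; 60-105: neck dia. 14; 105-140: dark cylindrical grip dia. 20. Starts upright in the rest, collar on the rest's top: plain end 10 mm and top 150 mm above the counter.
- collar (a point): Centre of the underside of the rod's collar, on the rod's axis, 55 mm from the plain end; axes as the rod's.
- finial (a point): Point on the rod's axis inside the dark grip, 125 mm from the plain end, where to hold it; axes as the rod's.
- riser: Fixed grey fabric round riser, 63 mm in diameter and 45 mm high, carrying the bangle. Origin: centre of the underside, on the counter; z up.
- bangle: Loose rigid purple bangle (ring), 66 mm outside and 56 mm inside diameter, 18 mm high, about 50 g, lying flat and centred on the riser at the start. Origin: centre of its lower rim plane; z along the ring's axis. It can be taken across its outside: it overhangs the riser by 1.5 mm all round. Let go over the rod, it slides down to the face.
- bangle_mid (a point): Centre of the bangle, 9 mm above its origin along the ring axis.
- perfume: Bystander: amber perfume bottle, 52 mm in diameter, 100 mm high, standing; origin: centre of its underside.
- gift_box: Bystander: teal gift box with white ribbon, 100 x 100 x 50 mm; origin: centre of its underside.
- card_terminal: Bystander: black card terminal lying flat, 150 mm (its x) x 75 mm x 30 mm high, with a green screen and grey keys; origin: centre of its underside.

How it is judged:
By the outcome, as a careful person would: the job done as asked, in the order asked, and still so for the second after the job is handed in, with the robot touching nothing.
It also fails if it takes over 61 s, if anything falls off the work surface, if the arm or the gripper's body presses on something with over 40 N, if the wrist force passes 120 N, or if a joint passes its speed limit or range.

ROBOT

A 6-joint arm with a two-finger parallel gripper is mounted at the origin on the work surface. World frame = base frame: x ahead of the robot, y to its left, z up, the work surface at z = 0. Lengths are in m, angles in degrees, forces in N, time in s.
With the tool pointing down it reaches from about 0.425 to 0.95 m from the base axis. Payload 3.5 kg.
Tool frame: the origin (TCP) lies midway between the tips of the shut fingers; the grasp point (between the pads) lies 19 mm behind it; z points along the fingers, y is the line along which they close (so a half turn about z gives the same grasp; the last joint's range is limited). The gripper opens to 85 mm and grips with 20 to 120 N. Pads are 22 mm wide; open, the fingers measure 114 mm over their backs; the gripper's body (76 mm by 85 mm) begins 54 mm behind the grasp point. The pads swing forward as they close: fully open they stand 13 mm farther back than shut.
Start: joints at [-84.11, 16.404, 90.338, -0, 73.258, -8.594], TCP at [0.169, -0.654, 0.231] pointing down, gripper open.
Joint ranges: [-158.93, 158.93], [-51.34, 127.21], [12.03, 142.37], [-87.48, 267.48], [13.55, 161.25], [-162.69, 162.69]. Speed limits (degrees/s): [159.86, 159.86, 180, 180, 180, 180].

INTERFACE

Orientations are given as a 3x3 rotation matrix whose columns are the frame's x, y, z axes.
In Python, from station import bot gives the robot as it stands.
- The arm moves only by the shell command python3 drive.py 'ROWS' [OPENING] [FORCE]. ROWS is rows parted by semicolons, their numbers by spaces, 1 to 10 of them, each of 4 numbers: dx, dy, dz in m, then a turn about the tool's z in degrees; each row is the pose to reach, as a shift and turn from the pose commanded when the command began, along the tool's axes at that moment; what a row does not reach only later rows make up. A row lasts 1/10 s, in which the tool goes at most 0.05 m and 8.59 degrees, less where a joint would pass 70% of its speed; a pose out of reach is approached as far as the arm can. OPENING is the finger opening in m, set as the command begins (- or left out keeps the last). The fingers move at their own pace and stop on an object; FORCE is the grip in N (left out, the last holds). Time passes only in rows, so rows that do not move let the fingers close. It prints the time, the measured TCP pose, the force, the opening and the grip force at its end.
- bot.get_obs(): the state, without advancing time (a new reading comes with each control period).
- bot.snapshot(name): name is "scene" or "top"; returns a dict with "image" (400x640x3 uint8, red, green, blue), "fx", "fy", "cx", "cy" (pixels), "dist_coeffs" ([k1, k2, p1, p2, k3] as OpenCV has them; the pictures are not rectified), "cam_to_world" (4x4, takes a point from camera to world coordinates). Camera axes: x right, y up, looking along -z (the intrinsics and any distortion apply to the point x, -y, -z); pixel columns grow to the right and rows downward; lengths in m; the calibration is good to about 2 mm. A picture is of the moment at which its call begins. There is no depth.
- bot.hand_in(): hands the job in; it is judged then, once.
The state is a dict: "time_s": time; "qpos": joint angles; "dq": joint speeds; "joint_torque": joint torques, N m; "position": TCP position; "orientation": TCP orientation; "contact_force": force on the tool from outside, world axes, zero at the start; "moment": the same for the moment, N m; "opening": finger opening in m; "grasp_force": force on a finger pad.
Only numpy, scipy, OpenCV 4.12 (cv2) and the standard library are available. Lean on these libraries where they do the work, as an engineer would, in place of code of your own. Each camera call takes 0.05 s, during which the arm holds its last target. There are 200 camera calls.

## Working session

There is one attempt and no reset: what is moved stays moved. The work goes in short steps, Python scripts to look and compute and a shell command to move; the robot and the scene stay as the last step left them, time stands still between calls to the robot, and variables do not carry over. Pictures are saved under pics/ and viewed, at most 10 in all, crops included, and the job is handed in when it is done.

```bash
ls; mkdir -p pics; python3 - <<'E'
from station import bot
import cv2,pickle
o=bot.get_obs();print(o)
for n in("scene","top"):
    s=bot.snapshot(n);cv2.imwrite(f"pics/{n}0.png",s["image"][:,:,::-1]);pickle.dump(s,open(f"{n}0.pkl","wb"))
    print(n,s["fx"],s["cx"],s["cy"],s["dist_coeffs"],s["cam_to_world"])
E
```

```text
drive.py
pics
station.py
{'time_s': 0.0, 'qpos': array([-8.41099562e+01,  1.64540298e+01,  9.04227413e+01,  1.03360986e-03,
        7.32575380e+01, -8.59471767e+00]), 'dq': array([ 0.04560179, -0.02230913, -0.04928299, -0.10809853,  0.00440755,
       -0.00708264]), 'joint_torque': array([-5.80735086e-04, -4.05980659e+01, -2.92627072e+01, -2.70881965e-04,
        5.79491563e-03, -6.36432027e-07]), 'position': array([ 0.16879392, -0.6528815 ,  0.22994094]), 'orientation': array([[ 9.68215544e-01,  2.50117194e-01, -2.23370256e-04],
       [ 2.50117024e-01, -9.68212801e-01,  2.33353061e-03],
       [ 3.67386187e-04, -2.31522931e-03, -9.99997252e-01]]), 'contact_force': array([ 0.63186546, -0.38887413, -0.93790681]), 'moment': array([-0.03340803, -0.01457285,  0.02747965]), 'grasp_force': 0.0, 'opening': 0.08551436570364844}
scene 511.82949638777603 315.843604327853 200.3971440609322 [-0.00627593  0.          0.          0.          0.        ] [[-5.38059523e-01 -5.69279979e-01  6.21620669e-01  1.35268425e+00]
 [ 8.42906829e-01 -3.63248193e-01  3.96936806e-01  4.78370896e-01]
 [-1.65591847e-04  7.37543935e-01  6.75299131e-01  9.20089185e-01]
 [ 0.00000000e+00  0.00000000e+00  0.00000000e+00  1.00000000e+00]]
top 516.0570525508982 322.02413297450863 200.133268478322 [-0.10175838  0.          0.          0.          0.        ] [[ 0.02445322  0.99847589 -0.04947657  0.54404628]
 [-0.99947031  0.02335452 -0.02266414 -0.01515354]
 [-0.0214741   0.05000458  0.9985181   1.37098971]
 [ 0.          0.          0.          1.        ]]
```

View pics/scene0.png

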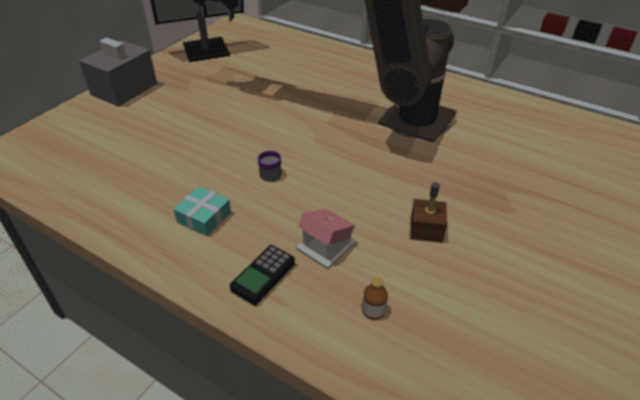

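View pics/top0.png

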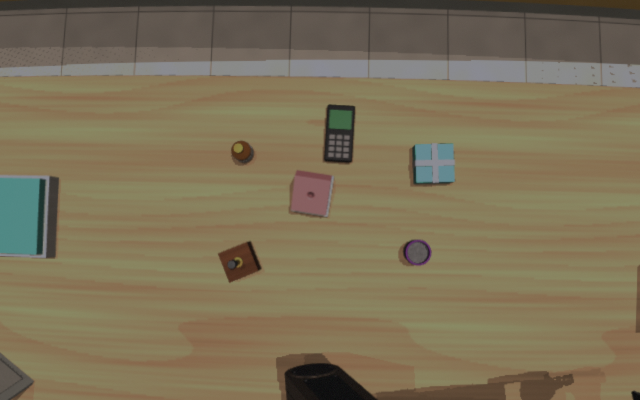

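Scene: rod/rest at about (432,210), pink stand (326,235), bangle (269,165), gift box, terminal and perfume around the stand. Top: rod (237,263), hole (311,195), bangle (417,252). Enlarged crops come next.

```bash
cat > h.py <<'E'
import pickle,cv2,numpy as np
def crop(im,x,y,w,h,k):
    c=cv2.resize(im[y:y+h,x:x+w,::-1],None,fx=k,fy=k,interpolation=cv2.INTER_CUBIC)
    for i in range(0,w,10): cv2.putText(c,str(x+i),(i*k,8),0,.3,(255,255,255),1);cv2.line(c,(i*k,10),(i*k,16),(255,255,255),1)
    for i in range(10,h,10): cv2.putText(c,str(y+i),(8,i*k+3),0,.3,(255,255,255),1);cv2.line(c,(0,i*k),(6,i*k),(255,255,255),1)
    return c
def ray(s,u,v):
    K=np.array([[s["fx"],0,s["cx"]],[0,s["fy"],s["cy"]],[0,0,1.]])
    p=cv2.undistortPoints(np.array([[[u,v]]],float),K,np.array(s["dist_coeffs"]))[0,0]
    T=np.array(s["cam_to_world"]);d=T[:3,:3]@[p[0],-p[1],-1];return T[:3,3],d
def atz(s,u,v,z):
    c,d=ray(s,u,v);return c+d*(z-c[2])/d[2]
def proj(s,P):
    T=np.array(s["cam_to_world"]);K=np.array([[s["fx"],0,s["cx"]],[0,s["fy"],s["cy"]],[0,0,1.]])
    X=(np.atleast_2d(P)-T[:3,3])@T[:3,:3]*[1,-1,-1]
    return cv2.projectPoints(X,np.zeros(3),np.zeros(3),K,np.array(s["dist_coeffs"]))[0][:,0]
def tri(s,a,t,b):
    c1,d1=ray(s,*a);c2,d2=ray(t,*b);d1/=np.linalg.norm(d1);d2/=np.linalg.norm(d2)
    k=np.linalg.lstsq(np.c_[d1,-d2],c2-c1,rcond=None)[0]
    p,q=c1+k[0]*d1,c2+k[1]*d2;return (p+q)/2,np.linalg.norm(p-q)
E
python3 - <<'E'
from h import *
s=pickle.load(open("scene0.pkl","rb"))["image"];t=pickle.load(open("top0.pkl","rb"))["image"]
a=np.hstack([crop(t,212,233,57,50,7),crop(t,285,163,57,50,7)])
b=np.hstack([crop(t,390,230,57,43,7),crop(s,245,145,57,43,7)])
cv2.imwrite("pics/a.png",np.vstack([a[:300],b[:,:]])[:600] if 0 else np.vstack([a[:,:798],b[:249]])[:600,:798])
cv2.imwrite("pics/b.png",np.hstack([crop(s,400,175,57,75,7),crop(s,290,200,57,75,7)]))
E
```

```text
(no output)
```

View pics/a.png

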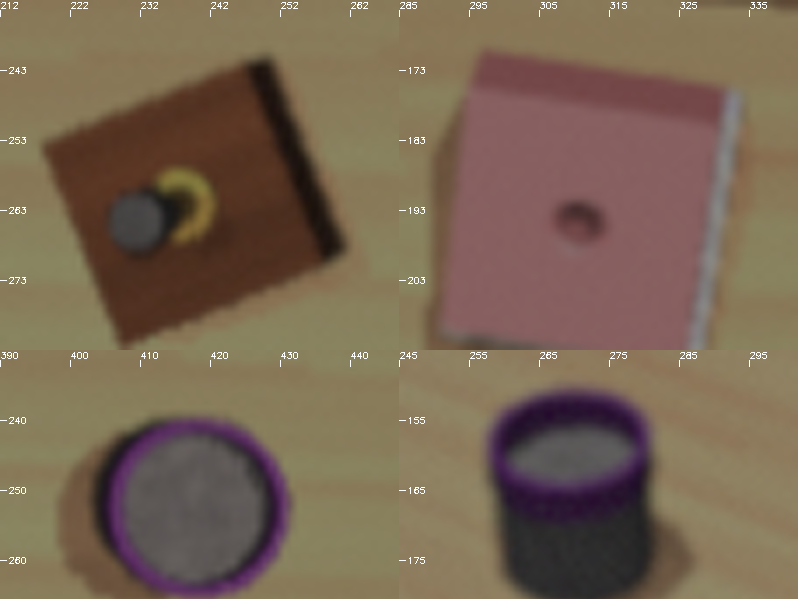

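View pics/b.png

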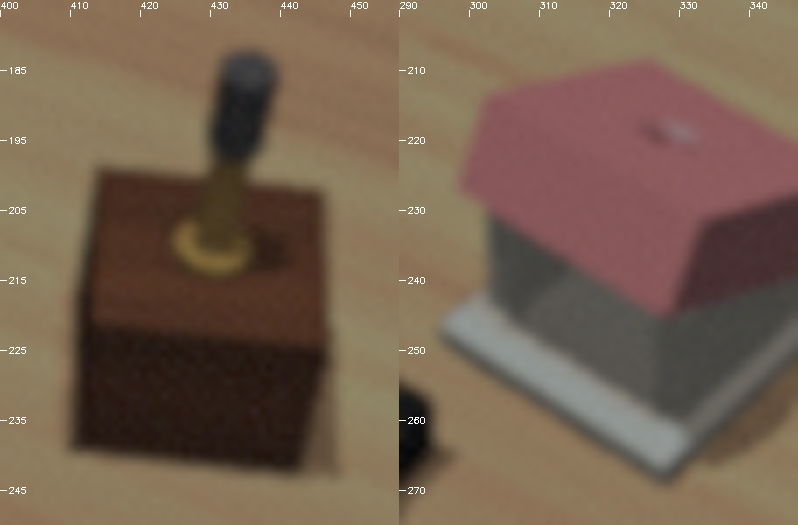

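Crops read: top view – rod tip (231.2,264.1), collar (237.0,262.1), hole (310.4,194.3), bangle rim centre (417.9,252.0). Scene – rod tip (435.0,184.7), hole (328.6,218.3), bangle rim (268.9,157.6), plus plate corners.

```bash
cat >> h.py <<'E'
def Rface(yaw):
    a=np.radians(28);c,s=np.cos(yaw),np.sin(yaw)
    z=np.array([-np.sin(a)*c,-np.sin(a)*s,np.cos(a)]);x=np.array([np.cos(a)*c,np.cos(a)*s,np.sin(a)])
    return np.c_[x,np.cross(z,x),z]
E
python3 - <<'E'
from h import *
from scipy.optimize import least_squares
S=pickle.load(open("scene0.pkl","rb"));T=pickle.load(open("top0.pkl","rb"))
def px(l,x0,y0,ox,oy): return [(x0+(a-ox+.5)/7-.5,y0+(b-oy+.5)/7-.5) for a,b in l]
print("rod tip",tri(S,(435.0,184.7),T,(231.2,264.1)),"top",atz(T,231.2,264.1,.15),atz(S,435,184.7,.15),"collar",atz(T,237,262.1,.07))
print("bangle",tri(S,(268.9,157.6),T,(417.9,252)),atz(T,417.9,252,.063),atz(S,268.9,157.6,.063))
print("hole",tri(S,(328.6,218.3),T,(310.4,194.3)),atz(T,310.4,194.3,.085),atz(S,328.6,218.3,.085))
tc=px([(470,90),(722,125),(442,333)],285,163,399,0);sc=px([(489,95),(705,220),(650,58)],290,200,399,0)
Pt=np.array([[48,45,0],[48,-45,0],[-48,45,0]])/1e3;Ps=np.array([[48,-45,0],[48,45,0],[-48,-45,0]])/1e3
def f(p):
    R=Rface(p[3]);o=p[:3];d=[p[4],0,0]
    return np.r_[(proj(T,(Pt+d)@R.T+o)-tc).ravel(),(proj(S,(Ps+d)@R.T+o)-sc).ravel(),(proj(T,o)-[310.4,194.3]).ravel(),(proj(S,o)-[328.6,218.3]).ravel(),(p[2]-.085)*500]
r=least_squares(f,[.6,0,.085,0,0],x_scale=[.1,.1,.1,.1,.01]);print(r.x,np.degrees(r.x[3]));print(r.fun.round(1))
for n,p in (("perf",(241,152)),("box",(435,163)),("term",(339,134))): print(n,atz(T,*p,.05)[:2])
tc2=px([(270,60),(43,147),(123,345)],212,233,0,0)
q=[atz(T,*c,.065)[:2] for c in tc2];print("rest corners",q,(np.array(q[0])+q[2])/2)
E
```

```text
rod tip (array([0.44665006, 0.22631402, 0.14584584]), np.float64(0.0020677973881402466)) top [0.44743113 0.22454349 0.15      ] [0.4508293 0.2285056 0.15     ] collar [0.44659837 0.22558039 0.07      ]
bangle (array([ 0.48264749, -0.23099254,  0.05846965]), np.float64(0.0016880845574109413)) [ 0.48332627 -0.23095342  0.063     ] [ 0.48684468 -0.22649771  0.063     ]
hole (array([0.6209351 , 0.04463629, 0.08521231]), np.float64(0.0028283408393780605)) [0.62167575 0.04343342 0.085     ] [0.62001046 0.04573251 0.085     ]
[ 0.62124763  0.04450373  0.08404643 -0.12393063 -0.00343862] -7.100702240201148
[-0.8  0.1 -0.7  0.4 -0.4 -0.1 -0.4 -0.4 -0.5 -0.3 -0.5 -0.3 -0.4  0.2
 -0.7  0.4 -0.5]
perf [0.72953003 0.22799823]
box [ 0.71200677 -0.27370608]
term [ 0.78150804 -0.02483254]
rest corners [array([0.50028196, 0.19441321]), array([0.46637256, 0.27670213]), array([0.39553221, 0.24524018])] [0.44790709 0.2198267 ]
```

```bash
cat > go.py <<'E'
import sys,numpy as np
from station import bot
o=bot.get_obs();t=np.array(sys.argv[1:4],float);R=o["orientation"]
d=R.T@(t-o["position"]);yt=np.radians(float(sys.argv[4]) if len(sys.argv)>4 else -97.1)
y=np.arctan2(R[1,1],R[0,1]);print("d",d.round(4),"turn",np.degrees((y-yt+np.pi/2)%np.pi-np.pi/2).round(1),"t",o["time_s"],"pos",o["position"].round(4),"F",o["contact_force"].round(1),"q",o["qpos"].round(0))
E
python3 drive.py '0.42 -0.307 0 0;0.42 -0.307 0 0;0.42 -0.307 0 0;0.42 -0.307 0 0;0.42 -0.307 0 0;0.42 -0.307 0 0;0.42 -0.307 0 0;0.42 -0.307 0 0;0.42 -0.307 0 10;0.42 -0.307 0 21.6' 0.085; python3 go.py 0.4475 0.226 0.19
```

```text
time_s: 1.1
position: [0.481, -0.2722, 0.2309]
orientation: [[1.0, -0.025, -0.0], [-0.025, -1.0, 0.0], [-0.0, -0.0, -1.0]]
contact_force: [-0.6, -0.3, -0.9]
opening: 0.0852
grasp_force: 0.0
d [-0.0458 -0.4972  0.0411] turn 5.7 t 1.1 pos [ 0.481  -0.2722  0.2309] F [-0.6 -0.3 -0.9] q [-40.   1. 108.   0.  71.  51.]
```

```bash
python3 drive.py '-0.046 -0.497 0 5.7;-0.046 -0.497 0 5.7;-0.046 -0.497 0 5.7;-0.046 -0.497 0 5.7;-0.046 -0.497 0 5.7;-0.046 -0.497 0 5.7;-0.046 -0.497 0 5.7;-0.046 -0.497 0 5.7;-0.046 -0.497 0 5.7;-0.046 -0.497 0 5.7'; python3 drive.py '0 0 0 0;0 0 0 0'; python3 go.py 0.4475 0.226 0.122
```

```text
time_s: 2.1
position: [0.443, 0.2256, 0.2311]
orientation: [[0.993, -0.118, -0.0], [-0.118, -0.993, -0.0], [-0.0, 0.0, -1.0]]
contact_force: [0.7, -0.6, -0.4]
opening: 0.085
grasp_force: 0.0
time_s: 2.3
position: [0.4432, 0.2245, 0.2307]
orientation: [[0.993, -0.116, -0.001], [-0.116, -0.993, -0.001], [-0.001, 0.001, -1.0]]
contact_force: [-0.8, -0.3, 0.6]
opening: 0.0851
grasp_force: 0.0
d [ 0.0043 -0.0021  0.1087] turn 0.5 t 2.3 pos [0.4432 0.2245 0.2307] F [-0.8 -0.3  0.6] q [ 15.  -6. 115.  -0.  72. 112.]
```

```bash
python3 drive.py '0.0043 -0.0021 0.04 0.5;0.0043 -0.0021 0.08 0.5;0.0043 -0.0021 0.115 0.5;0.0043 -0.0021 0.115 0.5;0.0043 -0.0021 0.115 0.5'; python3 drive.py '0 0 0 0;0 0 0 0;0 0 0 0;0 0 0 0;0 0 0 0;0 0 0 0;0 0 0 0;0 0 0 0' 0 40; python3 go.py 0.621 0.0445 0.22
```

```text
time_s: 2.8
position: [0.4486, 0.224, 0.1164]
orientation: [[0.992, -0.129, -0.001], [-0.129, -0.992, -0.0], [-0.001, 0.001, -1.0]]
contact_force: [0.4, 0.4, 0.3]
opening: 0.0848
grasp_force: 0.0
time_s: 3.6
position: [0.449, 0.2255, 0.1172]
orientation: [[0.992, -0.127, 0.001], [-0.127, -0.992, 0.001], [0.001, -0.001, -1.0]]
contact_force: [-0.6, 2.0, 5.3]
opening: 0.0191
grasp_force: 39.2
d [ 0.1938  0.1576 -0.1027] turn -0.2 t 3.6 pos [0.449  0.2255 0.1172] F [-0.6  2.   5.3] q [ 15.   2. 120.   0.  58. 112.]
```

```bash
python3 drive.py '0 0 -0.03 0;0 0 -0.06 0;0 0 -0.1 0;0 0 -0.13 0;0 0 -0.13 0;0 0 -0.13 0'; python3 go.py 0.621 0.0445 0.247
```

```text
time_s: 4.2
position: [0.448, 0.2249, 0.2453]
orientation: [[0.992, -0.127, -0.001], [-0.127, -0.992, -0.001], [-0.001, 0.001, -1.0]]
contact_force: [0.0, -0.1, -1.7]
opening: 0.0191
grasp_force: 39.7
d [ 0.1946  0.1569 -0.0017] turn -0.2 t 4.2 pos [0.448  0.2249 0.2453] F [ 0.  -0.1 -1.7] q [ 15.  -7. 113.  -0.  73. 112.]
```

```bash
python3 drive.py '0.05 0.04 0 0;0.1 0.08 0 0;0.145 0.117 0 0;0.18 0.145 0 0;0.1946 0.157 0 0;0.1946 0.157 0.02 0;0.1946 0.157 0.02 0;0.1946 0.157 0.02 0'; python3 - <<'E'
from station import bot
from h import *
o=bot.get_obs();print(o["position"],o["time_s"])
S=bot.snapshot("scene");T=bot.snapshot("top");pickle.dump((S,T,o),open("p1.pkl","wb"))
cv2.imwrite("pics/c.png",np.hstack([crop(S["image"],290,140,57,85,7),crop(T["image"],285,155,57,85,7)]))
E
```

```text
time_s: 5.0
position: [0.6195, 0.045, 0.2228]
orientation: [[0.992, -0.127, -0.007], [-0.127, -0.992, 0.001], [-0.007, 0.0, -1.0]]
contact_force: [0.4, -0.1, -0.9]
opening: 0.0189
grasp_force: 39.7
[0.61950159 0.04496959 0.22280209] 5.0
```

View pics/c.png

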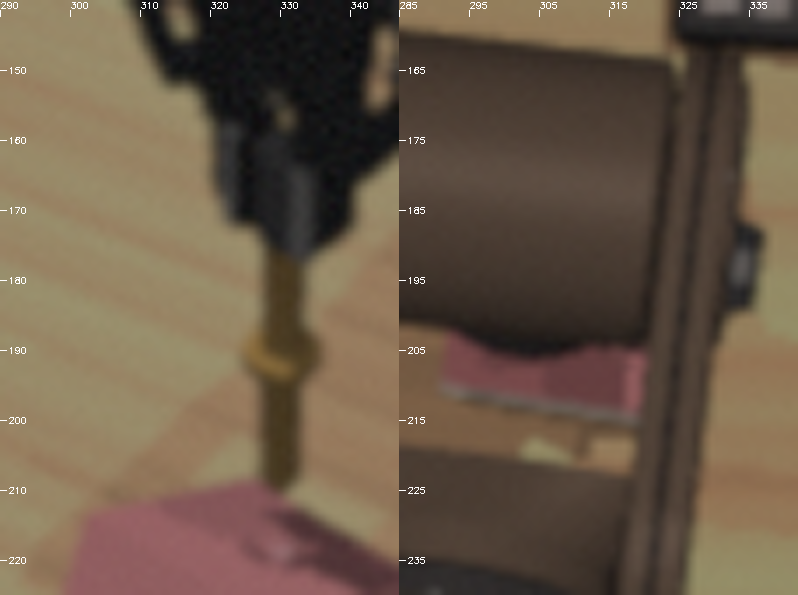

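Scene: rod hangs straight, tip at (329.6,209.6), hole spot about (328.5,218.3); the top view is blocked by the arm.

```bash
python3 - <<'E'
from h import *
S,T,o=pickle.load(open("p1.pkl","rb"))
z=o["position"][2]-.107
print(z,"tip",atz(S,329.6,209.6,z),atz(S,329.6,209.6,z+.003),"hole",atz(S,328.3,218.3,.085),atz(S,329,218.3,.085))
d=(atz(S,330.6,209.6,z)-atz(S,329.6,209.6,z))*1e3;print("per px u",d,"v",(atz(S,329.6,210.6,z)-atz(S,329.6,209.6,z))*1e3)
print(proj(S,[o["position"],o["position"]-[0,0,.107]]))
E
```

```text
0.11580208909362925 tip [0.62165654 0.04881514 0.11580209] [0.62438328 0.05041739 0.11880209] hole [0.620386   0.04514396 0.085     ] [0.61950974 0.04651725 0.085     ]
per px u [-1.22758177e+00  1.92386898e+00 -1.11022302e-13] v [ 2.82314775e+00  1.72435720e+00 -1.11022302e-13]
[[329.49046122 172.19517939]
 [328.65630131 208.43065377]]
```

```bash
python3 go.py 0.623 0.0437 0.200 && python3 drive.py '0.0035 0.001 0.012 0;0.0035 0.001 0.022 0;0.0035 0.001 0.022 0;0.0035 0.001 0.027 0;0.0035 0.001 0.030 0;0.0035 0.001 0.033 0;0.0035 0.001 0.033 0' - 25; python3 go.py 0.623 0.0437 0.187
```

```text
d [0.0026 0.0015 0.0257] turn -0.1 t 5.1 pos [0.6207 0.0455 0.2257] F [-0.6 -0.7 -0.3] q [-5. 10. 98.  0. 72. 92.]
time_s: 5.8
position: [0.6257, 0.0432, 0.1961]
orientation: [[0.992, -0.127, 0.003], [-0.127, -0.992, -0.0], [0.003, -0.0, -1.0]]
contact_force: [-1.9, -0.6, 5.9]
opening: 0.0189
grasp_force: 40.6
d [-0.0028 -0.0002  0.0091] turn -0.2 t 5.8 pos [0.6257 0.0432 0.1961] F [-1.9 -0.6  5.9] q [-5. 12. 99.  0. 68. 92.]
```

```bash
python3 drive.py '0 0 -0.003 0;-0.004 0 -0.003 0;-0.004 0 0 0;-0.004 0 0.002 0;-0.004 0 0.004 0' 0 25; python3 go.py 0.623 0.0437 0.187
```

```text
time_s: 6.3
position: [0.6204, 0.0438, 0.1884]
orientation: [[0.992, -0.127, -0.001], [-0.127, -0.992, 0.0], [-0.001, -0.0, -1.0]]
contact_force: [-0.5, 0.1, -1.1]
opening: 0.019
grasp_force: 39.9
d [ 0.0026 -0.0003  0.0014] turn -0.2 t 6.3 pos [0.6204 0.0438 0.1884] F [-0.5  0.1 -1.1] q [ -5.  12. 100.   0.  68.  92.]
```

```bash
python3 drive.py '0 0 0.002 0;0 0 0.004 0;0 0 0.004 0' 0.0 25; python3 go.py 0.621 0.0437 0.187
```

```text
time_s: 6.6
position: [0.6205, 0.0438, 0.1847]
orientation: [[0.992, -0.127, -0.001], [-0.127, -0.992, 0.0], [-0.001, -0.0, -1.0]]
contact_force: [-1.0, -0.3, -2.1]
opening: 0.0188
grasp_force: 39.8
d [ 0.0005  0.     -0.0023] turn -0.2 t 6.6 pos [0.6205 0.0438 0.1847] F [-1.  -0.3 -2.1] q [ -5.  12. 100.   0.  67.  92.]
```

```bash
python3 drive.py '-0.006 0 0 0;-0.011 0 0.0005 0;-0.016 0 0.001 0;-0.021 0 0.002 0;-0.031 0 0.0043 0;-0.0406 0 0.0076 0;-0.0497 0 0.0118 0;-0.0547 0 0.0148 0;-0.0547 0 0.0148 0'; python3 - <<'E'
from station import bot
from h import *
o=bot.get_obs();print(o["position"],o["time_s"],o["contact_force"],o["moment"])
S=bot.snapshot("scene");pickle.dump((S,o),open("p2.pkl","wb"))
cv2.imwrite("pics/d.png",crop(S["image"],280,140,80,85,7))
E
```

```text
time_s: 7.5
position: [0.5658, 0.0511, 0.1708]
orientation: [[0.992, -0.127, 0.0], [-0.127, -0.992, 0.0], [0.0, -0.0, -1.0]]
contact_force: [2.6, 2.5, 2.0]
opening: 0.0189
grasp_force: 41.5
[0.56576688 0.0510869  0.17075632] 7.5 [2.63158573 2.49324745 2.04505699] [ 0.44131595 -0.73319862  0.09672504]
```

View pics/d.png

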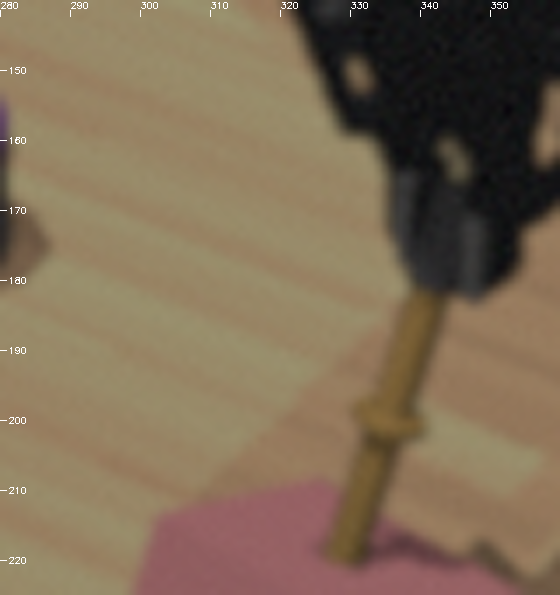

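Scene: rod tilted about 28°, plain end in the hole at (329,219), collar at (336,200). Now I push along the axis.

```bash
python3 drive.py '0.0024 -0.0005 0.0044 0;0.0047 -0.0005 0.0088 0;0.007 -0.0005 0.0132 0;0.0094 -0.0005 0.0177 0;0.0094 -0.0005 0.0177 0'; python3 go.py 0.6 0.0437 0.187
```

```text
time_s: 8.05
position: [0.5762, 0.0499, 0.1515]
orientation: [[0.992, -0.128, -0.001], [-0.128, -0.992, 0.0], [-0.001, -0.0, -1.0]]
contact_force: [3.5, 1.3, -2.1]
opening: 0.019
grasp_force: 41.3
d [ 0.0244  0.0031 -0.0355] turn -0.2 t 8.05 pos [0.5762 0.0499 0.1515] F [ 3.5  1.3 -2.1] q [ -5.   9. 108.   0.  63.  92.]
```

```bash
python3 drive.py '0.0034 -0.0003 0.0044 0;0.0057 -0.0003 0.0088 0;0.008 -0.0003 0.0132 0;0.0104 -0.0003 0.0177 0;0.0104 -0.0003 0.0177 0'; python3 go.py 0.6 0.0437 0.187
```

```text
time_s: 8.55
position: [0.5861, 0.0488, 0.1339]
orientation: [[0.992, -0.127, -0.001], [-0.127, -0.992, -0.0], [-0.001, 0.0, -1.0]]
contact_force: [2.6, 0.9, -0.9]
opening: 0.0189
grasp_force: 41.2
d [ 0.0144  0.0033 -0.0531] turn -0.2 t 8.55 pos [0.5861 0.0488 0.1339] F [ 2.6  0.9 -0.9] q [ -5.  11. 107.  -0.  62.  92.]
```

```bash
python3 drive.py '0.0014 0 0.0018 0;0.0024 0 0.0036 0;0.0033 0 0.0053 0;0.0033 0 0.0053 0'; python3 drive.py '0.0005 0 0.001 0;0.001 0 0.002 0;0.001 0 0.002 0'; python3 go.py 0.6 0.0437 0.187
```

```text
time_s: 8.95
position: [0.589, 0.0486, 0.1297]
orientation: [[0.992, -0.127, -0.002], [-0.127, -0.992, 0.0], [-0.002, 0.0, -1.0]]
contact_force: [-0.9, -0.5, 1.3]
opening: 0.0192
grasp_force: 41.5
time_s: 9.25
position: [0.5893, 0.0486, 0.1297]
orientation: [[0.992, -0.127, -0.005], [-0.127, -0.992, -0.0], [-0.005, 0.001, -1.0]]
contact_force: [-8.0, 0.0, 10.6]
opening: 0.019
grasp_force: 42.5
d [ 0.011   0.0035 -0.0573] turn -0.2 t 9.25 pos [0.5893 0.0486 0.1297] F [-8.   0.  10.6] q [ -5.  12. 107.  -0.  61.  92.]
```

```bash
python3 drive.py '-0.0008 0 0.0015 0;-0.0008 0 0.0025 0;-0.0008 0 0.0025 0'; python3 - <<'E'
from station import bot
from h import *
o=bot.get_obs();print(o["position"],o["time_s"],o["contact_force"],o["moment"])
S=bot.snapshot("scene")
cv2.imwrite("pics/e.png",crop(S["image"],290,150,80,85,7))
E
```

```text
time_s: 9.55
position: [0.5891, 0.0486, 0.1295]
orientation: [[0.992, -0.127, -0.003], [-0.127, -0.992, -0.0], [-0.003, 0.001, -1.0]]
contact_force: [-11.2, 0.9, 18.5]
opening: 0.0188
grasp_force: 43.2
[0.58912947 0.04862556 0.12945535] 9.55 [-11.18655502   0.85216675  18.47861348] [ 0.16225057  1.69490398 -0.00977741]
```

View pics/e.png

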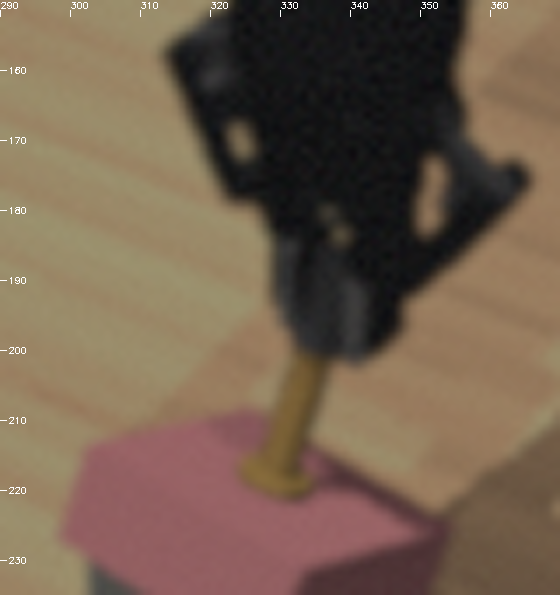

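Scene: collar flush on the face at (329,218). Release and retreat.

```bash
python3 drive.py '0 0 -0.0025 0;0 0 -0.0025 0' ; python3 drive.py '0 0 0 0;0 0 0 0;0 0 0 0;0 0 0 0;0 0 0 0;0 0 0 0' 0.085; python3 drive.py '0 0 -0.03 0;0 0 -0.07 0;0 0 -0.1 0;0 0 -0.1 0;0 0 -0.1 0'; python3 go.py 0.4845 -0.2305 0.23
```

```text
time_s: 9.8
position: [0.5891, 0.0486, 0.1296]
orientation: [[0.992, -0.127, -0.002], [-0.127, -0.992, -0.0], [-0.002, 0.0, -1.0]]
contact_force: [-6.2, 0.7, 9.2]
opening: 0.019
grasp_force: 42.0
time_s: 10.4
position: [0.5898, 0.0485, 0.1276]
orientation: [[0.992, -0.127, -0.0], [-0.127, -0.992, 0.0], [-0.0, 0.0, -1.0]]
contact_force: [-0.5, -0.1, 0.3]
opening: 0.085
grasp_force: 0.0
time_s: 10.9
position: [0.5901, 0.0485, 0.2287]
orientation: [[0.992, -0.127, 0.002], [-0.127, -0.992, -0.0], [0.002, -0.0, -1.0]]
contact_force: [0.3, 0.4, -0.1]
opening: 0.0852
grasp_force: 0.0
d [-0.0693  0.2902 -0.0015] turn -0.2 t 10.9 pos [0.5901 0.0485 0.2287] F [ 0.3  0.4 -0.1] q [ -5.   6. 103.  -0.  71.  92.]
```

```bash
python3 drive.py '-0.012 0.048 0 0;-0.024 0.096 0 0;-0.035 0.144 0 0;-0.046 0.192 0 0;-0.057 0.24 0 0;-0.0693 0.275 0 0;-0.0693 0.29 0 0;-0.0693 0.29 0.04 0;-0.0693 0.29 0.08 0;-0.0693 0.29 0.1 0'; python3 drive.py '0 0 0 0;0 0 0 0'; python3 - <<'E'
from station import bot
from h import *
o=bot.get_obs();print(o["position"],o["time_s"])
S=bot.snapshot("scene");T=bot.snapshot("top")
a=crop(S["image"],225,100,57,85,7);b=crop(S["image"],300,170,57,85,7)
cv2.imwrite("pics/f.png",np.hstack([a,b]))
E
python3 go.py 0.4845 -0.2305 0.031
```

```text
time_s: 11.9
position: [0.4817, -0.2281, 0.1224]
orientation: [[0.992, -0.128, -0.007], [-0.127, -0.992, 0.005], [-0.007, -0.005, -1.0]]
contact_force: [-0.2, 0.7, 0.3]
opening: 0.0849
grasp_force: 0.0
time_s: 12.1
position: [0.4841, -0.2296, 0.1271]
orientation: [[0.992, -0.127, -0.001], [-0.127, -0.992, 0.001], [-0.002, -0.001, -1.0]]
contact_force: [0.4, -1.2, 1.2]
opening: 0.0852
grasp_force: 0.0
[ 0.48411233 -0.22961917  0.12713814] 12.1
d [-0.001  -0.0001  0.0983] turn -0.2 t 12.2 pos [ 0.4853 -0.2306  0.1293] F [-0.2  0.1  0.1] q [-36.   5. 115.   0.  60.  61.]
```

View pics/f.png

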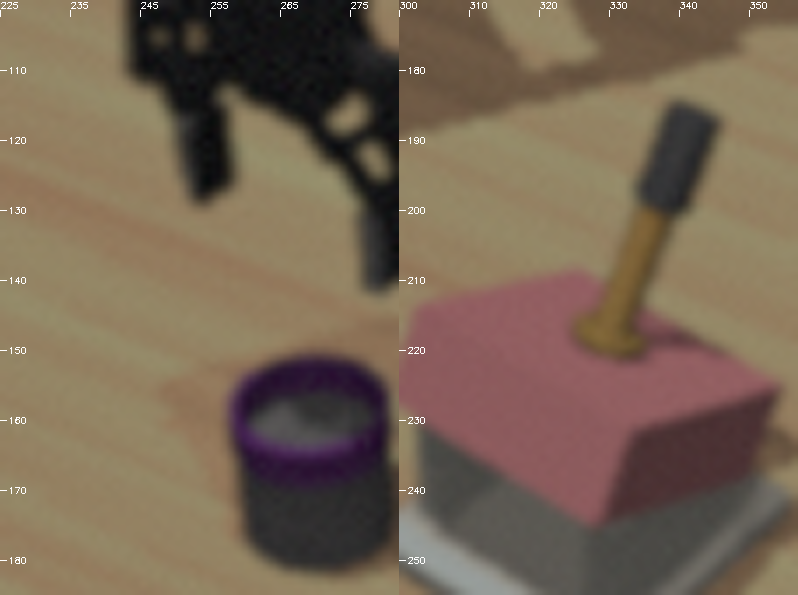

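Rod stands seated in the hole, collar flush at (329,218); bangle ring at (269,158) below the open fingers. Descend and grip.

```bash
python3 drive.py '-0.001 0 0.04 0;-0.001 0 0.07 0;-0.001 0 0.09 0;-0.001 0 0.097 0;-0.001 0 0.097 0'; python3 drive.py '0 0 0 0;0 0 0 0;0 0 0 0;0 0 0 0;0 0 0 0' 0 30; python3 drive.py '0 0 -0.02 0;0 0 -0.05 0;0 0 -0.1 0;0 0 -0.15 0;0 0 -0.19 0;0 0 -0.19 0;0 0 -0.19 0';python3 go.py 0.595 0.048 0.22
```

```text
time_s: 12.7
position: [0.4835, -0.2303, 0.0313]
orientation: [[0.992, -0.127, 0.0], [-0.127, -0.992, -0.0], [0.0, 0.0, -1.0]]
contact_force: [-0.2, -1.1, 0.2]
opening: 0.0853
grasp_force: 0.0
time_s: 13.2
position: [0.4848, -0.2313, 0.0333]
orientation: [[0.992, -0.127, 0.004], [-0.127, -0.992, -0.003], [0.004, 0.002, -1.0]]
contact_force: [-0.2, 0.1, 6.1]
opening: 0.0655
grasp_force: 33.8
time_s: 13.9
position: [0.4835, -0.2304, 0.2224]
orientation: [[0.992, -0.127, 0.003], [-0.127, -0.992, -0.002], [0.003, 0.002, -1.0]]
contact_force: [-0.5, 0.3, -1.3]
opening: 0.0655
grasp_force: 33.8
d [ 0.0751 -0.2904  0.0021] turn -0.2 t 13.9 pos [ 0.4835 -0.2304  0.2224] F [-0.5  0.3 -1.3] q [-36.  -1. 111.  -0.  70.  61.]
```

```bash
python3 drive.py '0.012 -0.048 0 0;0.024 -0.096 0 0;0.036 -0.144 0 0;0.048 -0.192 0 0;0.06 -0.24 0 0;0.066 -0.275 0 0;0.068 -0.29 0 0;0.068 -0.29 0 0;0.068 -0.29 0 0';python3 go.py 0.588 0.049 0.165; python3 go.py 0.603 0.0475 0.102
```

```text
time_s: 14.8
position: [0.5866, 0.048, 0.2194]
orientation: [[0.992, -0.127, -0.003], [-0.127, -0.992, -0.001], [-0.003, 0.001, -1.0]]
contact_force: [0.5, 0.7, -1.2]
opening: 0.0656
grasp_force: 33.9
d [ 0.0014 -0.0012  0.0544] turn -0.2 t 14.8 pos [0.5866 0.048  0.2194] F [ 0.5  0.7 -1.2] q [ -5.   6. 103.  -0.  70.  92.]
d [ 0.0166 -0.0017  0.1173] turn -0.2 t 14.8 pos [0.5866 0.048  0.2194] F [ 0.5  0.7 -1.2] q [ -5.   6. 103.  -0.  70.  92.]
```

```bash
python3 drive.py '0.001 -0.001 0.03 0;0.001 -0.001 0.055 0;0.004 -0.001 0.07 0;0.008 -0.001 0.085 0;0.012 -0.001 0.1 0;0.0165 -0.001 0.115 0;0.0165 -0.001 0.115 0;0.0165 -0.001 0.115 0'; python3 - <<'E'
from station import bot
from h import *
o=bot.get_obs();print(o["position"],o["time_s"],o["contact_force"])
S=bot.snapshot("scene")
cv2.imwrite("pics/g.png",crop(S["image"],280,150,80,85,7))
E
```

```text
time_s: 15.6
position: [0.6042, 0.0477, 0.1056]
orientation: [[0.992, -0.127, -0.0], [-0.127, -0.992, 0.0], [-0.0, 0.0, -1.0]]
contact_force: [-0.3, -0.9, -1.2]
opening: 0.0653
grasp_force: 33.9
[0.60416509 0.04766193 0.10560431] 15.6 [-0.31090753 -0.85521306 -1.24622479]
```

View pics/g.png

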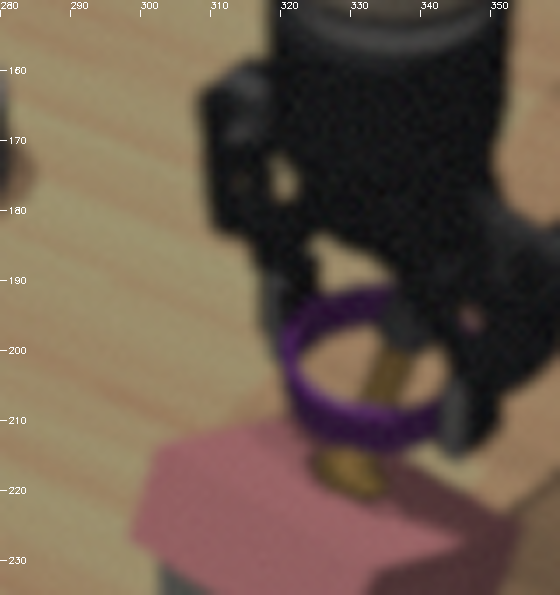

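Scene: the bangle encircles the rod (grip at (338,196) inside the ring), no contact force. Lower a touch and release.

```bash
python3 drive.py '0 0 0.002 0;0.001 0 0.004 0;0.001 0 0.004 0'; python3 drive.py '0 0 0 0;0 0 0 0;0 0 0 0;0 0 0 0;0 0 0 0;0 0 0 0' 0.085;  python3 drive.py '-0.005 0 -0.015 0;-0.005 0 -0.04 0;-0.005 0 -0.08 0;-0.005 0 -0.12 0;-0.005 0 -0.12 0;-0.005 0 -0.12 0'; python3 drive.py '-0.01 0.05 0 0;-0.02 0.1 0 0;-0.03 0.15 0 0;-0.04 0.2 0 0;-0.04 0.2 0 0;-0.04 0.2 0 0;-0.04 0.2 0 0;-0.04 0.2 0 0;-0.04 0.2 0 0;-0.04 0.2 0 0'; python3 - <<'E'
from station import bot
from h import *
S=bot.snapshot("scene");T=bot.snapshot("top")
cv2.imwrite("pics/i.png",np.hstack([crop(S["image"],285,165,57,80,7),crop(T["image"],285,155,57,80,7)]))
E
```

```text
time_s: 15.95
position: [0.6051, 0.0477, 0.102]
orientation: [[0.992, -0.127, 0.0], [-0.127, -0.992, -0.0], [0.0, -0.0, -1.0]]
contact_force: [0.2, 0.4, -0.5]
opening: 0.0655
grasp_force: 33.9
time_s: 16.55
position: [0.605, 0.0476, 0.1019]
orientation: [[0.992, -0.127, 0.0], [-0.127, -0.992, 0.0], [0.0, -0.0, -1.0]]
contact_force: [0.2, 0.5, -0.0]
opening: 0.0851
grasp_force: 0.0
time_s: 17.15
position: [0.6007, 0.0482, 0.2246]
orientation: [[0.992, -0.127, 0.004], [-0.127, -0.992, -0.0], [0.004, -0.0, -1.0]]
contact_force: [-0.3, -0.4, -0.4]
opening: 0.0852
grasp_force: 0.0
time_s: 18.15
position: [0.5352, -0.144, 0.2218]
orientation: [[0.992, -0.126, -0.0], [-0.126, -0.992, 0.0], [-0.0, -0.0, -1.0]]
contact_force: [0.4, 1.0, 0.3]
opening: 0.085
grasp_force: 0.0
```

View pics/i.png

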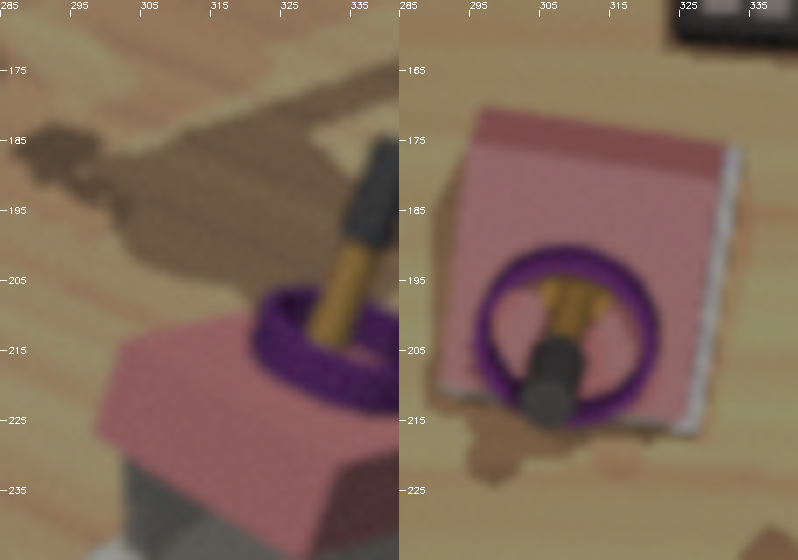

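The bangle lies flat on the sloping face, its upper inside edge against the collar at about (309,197) in the top view, with the rod through it.

```bash
python3 -c "
from station import bot
print(bot.hand_in())"
```

```text
the job is handed in; nothing more can be done
None
```

The rod is in the hole with its collar fully home, the bangle lies on the sloping face around it, nothing else was touched, and the job was handed in at about 18 s of the 61 s allowed; the verdict wasn't shown to me.

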